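# Find the rail's hidden index notch with the sprung post

## Task

Take the sprung index post out of its tray and stand its foot on the track in the open entry bay of the slotted rail. Keep the post pressed lightly down on its spring and slide it along the track, in under the rail's lips, until its foot drops into the hidden notch; stop at once, without forcing it against the notch (20 N is too much), and let go so that it stays standing upright there. Leave the objective, the vial and the slide box where they are.

Things in the scene. Friction and masses are not known exactly. Their poses are not given: they have to be found in the camera images.
- rail: Dark steel slotted rail fixed to the table, 290 mm long (x), 42 wide (y), 32 high; origin: centre of the underside, z up, slide towards +x. Inside: a channel 32 mm wide; its track at z = 14 mm is two level ledges beside a 16 mm wide centre gutter. Bright clamp feet near both ends: 78 mm wide, 11 high with bolts. Nothing but the notch interrupts the track before the end stop.
- rail_bay (a point): Point on the track's centre line (z = 14 mm of the rail) in the middle of the entry bay, at the rail's x = -115 mm. The bay is the part of the channel open above, x = -140 to -90 mm, with walls 26 mm high all round except towards +x.
- rail_slot (a point): Point on the track's centre line where the lips end at the stop, at the rail's x = +125 mm. From x = -90 mm to here two lips cover the ledges (undersides at z = 26, tops at 32 mm), leaving a 14 mm slot for the stem. The hidden notch is somewhere under them, centred between x = -38 and +38 mm, not measured: both ledges cut 24 mm long, 6 mm deep (bottom z = 8 mm), upright sides.
- post_foot (a point): Centre of the underside of the index post's foot. The post stands upright (z up), about 0.17 kg: polished steel foot 20 mm (x) by 28 (y) by 8 high (friction about 0.25), steel stem 8 mm thick, grey plastic handle on top. The foot fits channel and notch with its x along the rail's x, either way round, within about 7 degrees.
- post_grip (a point): Centre of the post's handle, a block 18 mm (x) by 34 (y) by 44 high, axes as the foot's; 70 mm above the foot's underside with the spring free. It can be pushed down the stem up to 12 mm (hard stop) against the spring: 2.4 N starts it, 4.4 N at 5 mm, 7.2 N at 12 mm. A damper steadies it. Kept 7 to 9 mm down, the foot springs 6 mm into the notch, then its far side blocks sliding.
- tray: Black plastic parking tray, fixed, 74 mm (x) by 82 mm (y), 14 mm high with 5 mm walls and a 5 mm floor, open above; the post starts standing in it. Origin: centre of the underside, z up.
- objective_mid (a point): Centre of a brass microscope objective that stands on the table, 34 mm thick, 52 mm high. Bystander.
- vial_mid (a point): Centre of an amber glass vial that stands on the table, 28 mm thick, 55 mm high. Bystander.
- slide_box_mid (a point): Centre of a closed blue slide box lying on the table, 50 mm (x) by 85 mm (y) by 30 mm high. Bystander.

How it is judged:
By the outcome, as a careful person would: the job done as asked, in the order asked, and still so for the second after the job is handed in, with the robot touching nothing.
It also fails if it takes over 56 s, if anything falls off the work surface, if the arm or the gripper's body presses on something with over 40 N, if the wrist force passes 120 N, or if a joint passes its speed limit or range.

## Robot

A 6-joint arm with a two-finger parallel gripper is mounted at the origin on the work surface. World frame = base frame: x ahead of the robot, y to its left, z up, the work surface at z = 0. Lengths are in m, angles in rad, forces in N, time in s.
With the tool pointing down it reaches from about 0.35 to 0.775 m from the base axis. Payload 7.3 kg.
Tool frame: the origin (TCP) lies at the very end of the fingers, on their centre line; the grasp point (between the pads) lies 19 mm behind it (robot.hold_point_z is the distance from the TCP to the grasp point, in m); z points along the fingers, y is the direction in which the jaws open and shut (so a half turn about z gives the same grasp; the last joint's range is limited). The gripper opens to 92 mm and grips with 3 to 60 N. Pads are 19 mm wide; open, the fingers measure 130 mm over their backs; the gripper's body (75 mm by 190 mm) begins 47 mm behind the grasp point.
Start: joints at [-1.253, 0.342, 1.524, -0, 1.275, -0.146], TCP at [0.235, -0.47, 0.227] pointing down, gripper open.
Joint ranges: [-2.53, 2.53], [-0.77, 2.02], [0.04, 2.7], [-1, 4.14], [0.28, 2.66], [-3.11, 3.11]. Speed limits (rad/s): [2.57, 2.57, 3.14, 3.14, 3.14, 3.14].

## Interface

Orientations are given as [roll, pitch, yaw] about the fixed x, y, z axes, in that order (R = Rz(yaw) Ry(pitch) Rx(roll)).
In Python, from cell import monitor, viewer, robot gives the robot as it stands.
- The arm moves only by the tool move_arm, never from a script. Its argument "deltas" is a list of rows, each an object of numbers: "x", "y", "z": the shift along the tool's x, y, z in m; "wx", "wy", "wz": the turn, a rotation vector about the tool's x, y, z in degrees; "hand": the opening, from 0 (shut) to 1 (fully open). In form: [{"x": .., "y": .., "z": .., "wx": .., "wy": .., "wz": .., "hand": ..}, ...]. A call has 1 to 8 rows; each row is the pose to reach, as a shift and turn from the pose commanded when the call began, along the tool's axes at that moment; what a row does not reach only later rows make up. A row lasts 1/8 s, in which the tool goes at most 62.5 mm and 10.7 degrees, less where a joint would pass 70% of its speed; a pose out of reach is approached as far as the arm can. A call with a gripper value outside its range is refused whole. The fingers move at their own pace and stop on an object; "grip_force" is the grip in N (left out, the last holds). Time passes only in rows, so rows that repeat a pose let the fingers close. It gives the time, the measured TCP pose, the force and the opening at its end, in the units of the state.
- monitor.observe(): the state, without advancing time (a new reading comes with each control period).
- viewer.read_camera(name): name is "scene" or "top"; returns the picture (420x560x3 uint8, red, green, blue); there is no depth.
- viewer.camera_params(name): a dict with "camera_matrix" (3x3 intrinsics, pixels), "R" (3x3) and "t" (3): a world point X has camera coordinates R X + t. Camera axes: x right, y down, z forward; pixel columns grow to the right and rows downward; lengths in m; the calibration is good to about 2 mm. A picture is of the moment at which its call begins. camera_params takes no time and is no camera call.
- robot.hand_in(): hands the job in, once; it reports no verdict.
The state is a dict: "time": time; "qpos": joint angles; "qvel": joint speeds; "joint_efforts": joint torques, N m; "tool_pos": TCP position; "tool_rot": TCP orientation; "contact_force": force on the tool from outside, world axes, zero at the start; "torque": the same for the moment, N m; "opening": finger opening in m.
Only numpy, scipy, OpenCV 4.12 (cv2) and the standard library are available. Lean on these libraries where they do the work, as an engineer would, in place of code of your own. Each camera call takes 0.05 s, during which the arm holds its last target. There are 200 camera calls.

## Working session

There is one attempt and no reset: what is moved stays moved. The work goes in short steps, Python scripts to look and compute and a tool call to move; the robot and the scene stay as the last step left them, time stands still between calls to the robot, and variables do not carry over. Pictures are saved under pics/ and viewed, about 8 in all and at most 12, crops included, and the job is handed in when it is done.

Besides the shell and the picture viewer there is one more tool, called as name(argument=value, ...) on one line, values as JSON. move_arm: Moves the arm, as the interface text tells. Its arguments: {"type":"object","properties":{"deltas":{"type":"array","items":{"type":"object","properties":{"x":{"type":"number"},"y":{"type":"number"},"z":{"type":"number"},"wx":{"type":"number"},"wy":{"type":"number"},"wz":{"type":"number"},"hand":{"type":"number"}}}},"grip_force":{"type":"number"}},"required":["deltas"]}

```bash
mkdir -p pics; cat > h.py <<'E'
import numpy as np, cv2
from cell import monitor, viewer, robot
def shot(n,f):
    im=viewer.read_camera(n); cv2.imwrite(f,cv2.cvtColor(im,cv2.COLOR_RGB2BGR)); return im
def ray(n,u,v,z):
    p=viewer.camera_params(n);K,R,t=[np.array(p[k],float) for k in("camera_matrix","R","t")]
    c=-R.T@t; d=R.T@np.linalg.solve(K,[u,v,1.]); return c+d*(z-c[2])/d[2]
def proj(n,X):
    p=viewer.camera_params(n);K,R,t=[np.array(p[k],float) for k in("camera_matrix","R","t")]
    q=K@(R@np.array(X,float)+t); return q[:2]/q[2]
E
python3 - <<'E'
from h import *
a=shot("scene","pics/s0.png");b=shot("top","pics/t0.png")
print(monitor.observe(),robot.hold_point_z)
for n in("scene","top"):
    p=viewer.camera_params(n);R=np.array(p["R"]);print(n,-R.T@np.array(p["t"]),R.round(2).tolist(),p["camera_matrix"])
E
```

```text
{'time': 0.1, 'qpos': array([-1.25300378e+00,  3.42669279e-01,  1.52492842e+00, -9.10233445e-07,
        1.27544312e+00, -1.46010801e-01]), 'qvel': array([ 0.00144507, -0.00067982, -0.00321603, -0.00071296, -0.00270431,
        0.00013443]), 'joint_efforts': array([ 1.83265423e-03, -4.32003772e+01, -2.44693905e+01,  7.19611114e-02,
        5.26055612e-02, -3.62208482e-05]), 'tool_pos': array([ 0.23475476, -0.46916531,  0.22610364]), 'tool_rot': array([-3.14015977e+00, -2.09835650e-04,  4.63803464e-01]), 'contact_force': array([ 0.14521483,  0.43003632, -0.08554233]), 'torque': array([-0.02037353, -0.0132512 , -0.01344081]), 'opening': 0.0919077414684434} 0.0188
scene [ 1.09343064 -0.44807519  0.58883651] [[0.64, 0.77, 0.02], [0.49, -0.39, -0.77], [-0.58, 0.51, -0.63]] [[437.44854663   0.         282.41399948]
 [  0.         437.44854663 210.41401251]
 [  0.           0.           1.        ]]
top [ 0.50206888 -0.01424302  1.14378986] [[0.01, -1.0, -0.01], [-0.99, -0.01, -0.1], [0.1, 0.01, -0.99]] [[517.34887072   0.         280.6208229 ]
 [  0.         517.34887072 204.63477816]
 [  0.           0.           1.        ]]
```

View pics/t0.png

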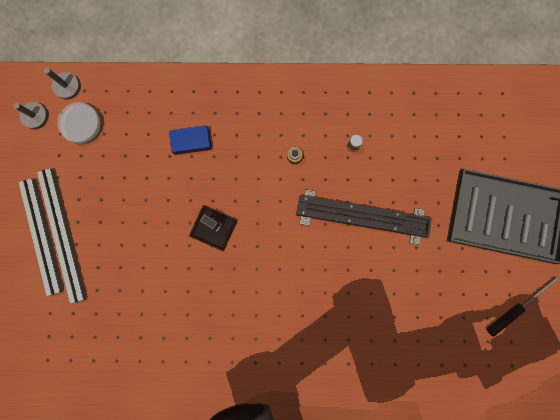

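View pics/s0.png

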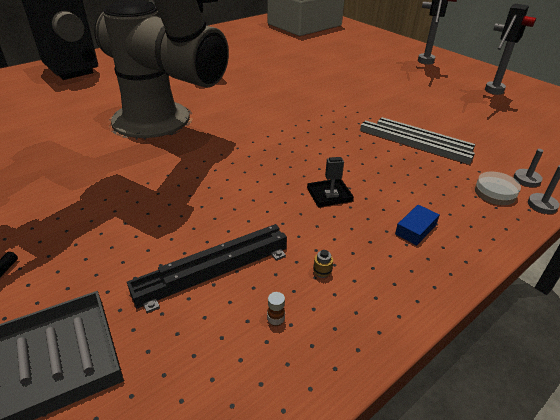

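The top view shows the rail from about (297,205) to (430,227), the tray with the post at (213,228), and the bystanders at (190,140), (295,155) and (355,143). I'll zoom on the rail and tray.

```bash
python3 - <<'E'
from h import *
b=cv2.imread("pics/t0.png")
A=cv2.resize(b[175:255,285:445],None,fx=5,fy=5,interpolation=cv2.INTER_CUBIC)
s=cv2.imread("pics/s0.png")
B=cv2.resize(b[195:260,180:250],None,fx=3,fy=3,interpolation=cv2.INTER_CUBIC)
C=cv2.resize(s[145:215,295:365],None,fx=3,fy=3,interpolation=cv2.INTER_CUBIC)
o=np.zeros((600,800,3),np.uint8);o[:400]=A;o[400:595,:210]=B;o[400-10:600,210+10:430]=C[:210]
o=cv2.convertScaleAbs(o,alpha=1.7,beta=15)
cv2.imwrite("pics/c0.png",o)
# dark masks in top
hsv=cv2.cvtColor(b,cv2.COLOR_BGR2HSV)
m=((hsv[...,1]<110)&(hsv[...,2]<140)).astype(np.uint8)
for (r0,r1,c0,c1,n,z) in((190,240,288,445,"rail",.032),(198,258,182,245,"tray",.014)):
    mm=np.zeros_like(m);mm[r0:r1,c0:c1]=m[r0:r1,c0:c1]
    k=3
    mm=cv2.morphologyEx(mm,cv2.MORPH_OPEN,np.ones((k,k)))
    cs,_=cv2.findContours(mm,0,2);c=max(cs,key=cv2.contourArea);r=cv2.minAreaRect(c);bx=cv2.boxPoints(r)
    P=np.array([ray("top",*q,z) for q in bx]);print(n,r,bx.round(1).tolist(),P.round(4).tolist(),np.linalg.norm(P-np.roll(P,1,0),axis=1).round(4),P.mean(0))
E
```

```text
rail ((363.59027099609375, 216.19471740722656), (134.3391876220703, 23.239521026611328), 10.124671936035156) [[295.3999938964844, 215.8000030517578], [299.5, 192.89999389648438], [431.79998779296875, 216.60000610351562], [427.70001220703125, 239.39999389648438]] [[0.5949, -0.0333, 0.032], [0.6447, -0.0419, 0.032], [0.5959, -0.3263, 0.032], [0.5467, -0.3165, 0.032]] [0.2872 0.0505 0.2886 0.0501] [ 0.59555983 -0.17949134  0.032     ]
tray ((213.3116455078125, 227.41436767578125), (32.35939025878906, 29.13172721862793), 24.443954467773438) [[192.60000610351562, 234.0], [204.60000610351562, 207.5], [234.10000610351562, 220.8000030517578], [222.0, 247.39999389648438]] [[0.5546, 0.191, 0.014], [0.6131, 0.166, 0.014], [0.5842, 0.1007, 0.014], [0.526, 0.1259, 0.014]] [0.0711 0.0636 0.0715 0.0634] [0.56949805 0.14588457 0.014     ]
```

View pics/c0.png

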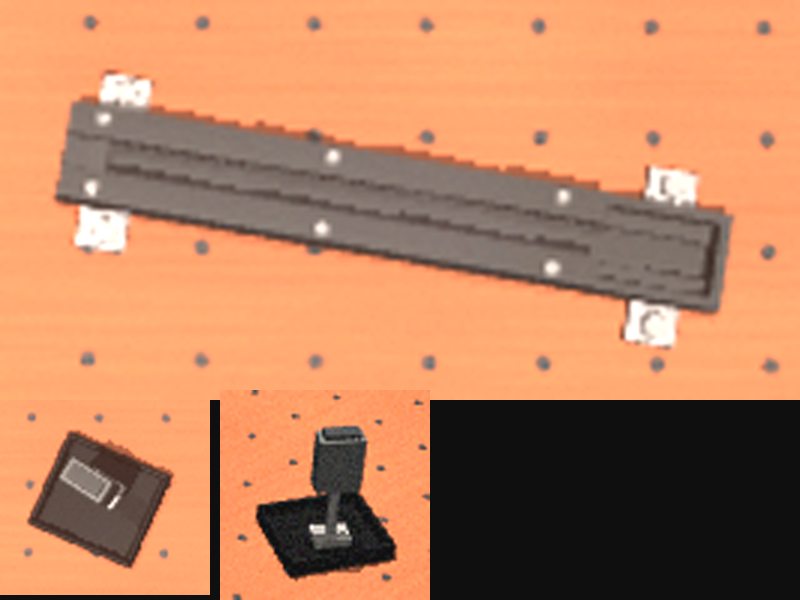

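Seen in the zoom:
- The bay is at the rail's right end in the top view, near crop (655,248). The slide direction therefore runs left in the picture, which is roughly world +y.
- The screw pairs on the lips give the centre line.
- The handle top is at about px (209,221).

Now I'll compute the positions.

```bash
python3 - <<'E'
from h import *
def T(x,y,z): return ray("top",(x+.5)/5-.5+285,(y+.5)/5-.5+175,z)
M=np.array([T(97.5,152.5,.033),T(327,192,.033),T(558,231.5,.033)]);print("screw mids",M.round(4).tolist())
d=M[2]-M[0];d/=np.linalg.norm(d);print("rail +x yaw",np.degrees(np.arctan2(-d[1],-d[0])),np.linalg.norm(M-M[0],axis=1))
far=[T(75,100,.032),T(55,198,.032)];near=[T(730,212,.026),T(717,310,.026)]
f=np.mean(far,0);n=np.mean(near,0);print("ends",f,n,np.linalg.norm((f-n)[:2]),"widths",np.linalg.norm(far[0]-far[1]),np.linalg.norm(near[0]-near[1]))
u=(f-n)[:2];u/=np.linalg.norm(u);c=(f+n)[:2]/2;print("yaw",np.degrees(np.arctan2(u[1],u[0])),"centre",c,"bay",c-.115*u)
def B(x,y,z): return ray("top",180+(x+.5)/3-.5,195+(y-400+.5)/3-.5,z)
Q=np.array([B(*q,.097) for q in((70,458),(62,480),(104,502),(112,478))]);print("handle",Q.round(4).tolist(),np.linalg.norm(Q-np.roll(Q,1,0),axis=1),Q.mean(0))
l=Q[0]+Q[1]-Q[2]-Q[3];print("handle y-axis deg",np.degrees(np.arctan2(l[1],l[0])))
h=Q.mean(0);print("scene proj top",proj("scene",h),"foot",proj("scene",[h[0],h[1],.009]))
# bimodal contour of handle in scene: mask grey vs orange & black
b=cv2.imread("pics/s0.png")[150:200,315:350];print((b.astype(int).sum(2)//3)[5:34:3,5:32])
E
```

```text
screw mids [[0.6182, -0.0519, 0.033], [0.602, -0.1507, 0.033], [0.5858, -0.2497, 0.033]]
rail +x yaw 80.69373534910693 [0.         0.10015484 0.2004325 ]
ends [ 0.61976708 -0.03788547  0.032     ] [ 0.57425788 -0.32219974  0.026     ] 0.2879334811961344 widths 0.04346542573999257 0.042853090106914925
yaw 80.90600549417066 centre [ 0.59701248 -0.1800426 ] bay [ 0.5788362 -0.2935971]
handle [[0.5916, 0.1557, 0.097], [0.5766, 0.1608, 0.097], [0.5619, 0.132, 0.097], [0.5782, 0.1269, 0.097]] [0.03175728 0.01581973 0.03232718 0.0170658 ] [0.57707694 0.14385333 0.097     ]
handle y-axis deg 64.1074643366868
scene proj top [335.20568297 159.16403005] foot [331.30760444 192.87364674]
[[ 98  96  97  97  98  98 100  98  99 102 101 101  98  98  99  96  98  98
   99  98  99  95  92  94 100 100  79]
 [ 97 102 100 101  97  99  93  83  86  19  46  45  52  42  48  42  50  46
   43  50  42  46  81  98  96  95  94]
 [ 97  96  96  95  99  98  75  18  79  73  18  14  21  24  21  27  26  45
   42  35  65  33  75  78 100  99  96]
 [100  94 100  94 100 101  33  15  22  26  20  26  27  24  16  24  21  27
   22  29  25  23  19  40 100  99  97]
 [ 94  95  93  92  97 100  12  12  26  28  23  27  21  21  26  27  21  27
   23  30  22  20  24  63 101  98  96]
 [102  96  94  95  98  76  13  16  23  23  25  24  20  27  30  28  26  21
   19  24  29  24  29  76 102 101  98]
 [102  99 103  99  96  51  18  26  25  23  27  22  25  28  17  24  24  24
   18  22  25  21  45 105 101 101  98]
 [ 99  96  96  96  95  55  19  25  25  19  20  26  17  30  17  23  30  25
   22  18  24  25  79  97 101  95 101]
 [ 97 102  99  99  97 101 104  36  39  59  28  18  29  29  33  14   7  11
    8   7  12  52  99 107 101 100  99]
 [  4   3   1   0   3   7   0   0   0   5  10  30  42  39  22   0   7   1
    6   6   3   0  12  36 102  97 101]]
```

move_arm(deltas=[{"x":0.045,"y":-0.031,"wz":-5,"hand":1},{"x":0.09,"y":-0.062,"wz":-10,"hand":1},{"x":0.135,"y":-0.093,"wz":-15,"hand":1},{"x":0.18,"y":-0.124,"wz":-20,"hand":1},{"x":0.225,"y":-0.155,"wz":-25,"hand":1},{"x":0.27,"y":-0.186,"wz":-30,"hand":1},{"x":0.315,"y":-0.217,"wz":-35,"hand":1},{"x":0.36,"y":-0.248,"wz":-38.4,"hand":1}], grip_force=20)

```text
schema error: expected keys x, y, z, wx, wy, wz, hand
```

move_arm(deltas=[{"x":0.045,"y":-0.031,"z":0,"wx":0,"wy":0,"wz":-5,"hand":1},{"x":0.09,"y":-0.062,"z":0,"wx":0,"wy":0,"wz":-10,"hand":1},{"x":0.135,"y":-0.093,"z":0,"wx":0,"wy":0,"wz":-15,"hand":1},{"x":0.18,"y":-0.124,"z":0,"wx":0,"wy":0,"wz":-20,"hand":1},{"x":0.225,"y":-0.155,"z":0,"wx":0,"wy":0,"wz":-25,"hand":1},{"x":0.27,"y":-0.186,"z":0,"wx":0,"wy":0,"wz":-30,"hand":1},{"x":0.315,"y":-0.217,"z":0,"wx":0,"wy":0,"wz":-35,"hand":1},{"x":0.36,"y":-0.248,"z":0,"wx":0,"wy":0,"wz":-38.4,"hand":1}], grip_force=20)

```text
time: 1.1
tool_pos: [0.4464, -0.085, 0.2266]
tool_rot: [-3.141, 0.0, 1.136]
contact_force: [0.3, -0.1, 0.6]
opening: 0.0921
```

move_arm(deltas=[{"x":0.055,"y":0.004,"z":0,"wx":0,"wy":0,"wz":0,"hand":1},{"x":0.11,"y":0.008,"z":0.01,"wx":0,"wy":0,"wz":0,"hand":1},{"x":0.165,"y":0.013,"z":0.03,"wx":0,"wy":0,"wz":0,"hand":1},{"x":0.22,"y":0.017,"z":0.055,"wx":0,"wy":0,"wz":0,"hand":1},{"x":0.255,"y":0.02,"z":0.075,"wx":0,"wy":0,"wz":0,"hand":1},{"x":0.265,"y":0.021,"z":0.085,"wx":0,"wy":0,"wz":0,"hand":1},{"x":0.265,"y":0.021,"z":0.09,"wx":0,"wy":0,"wz":0,"hand":1},{"x":0.265,"y":0.021,"z":0.09,"wx":0,"wy":0,"wz":0,"hand":1}])

```text
time: 2.1
tool_pos: [0.5767, 0.1433, 0.1369]
tool_rot: [-3.141, 0.001, 1.133]
contact_force: [0.3, 0.3, 0.2]
opening: 0.0917
```

```bash
python3 - <<'E'
from h import *
s=shot("scene","pics/s1.png");cv2.imwrite("pics/c1.png",cv2.resize(cv2.imread("pics/s1.png")[80:230,240:440],None,fx=4,fy=4,interpolation=cv2.INTER_CUBIC))
o=monitor.observe();print(o["tool_pos"],o["tool_rot"],proj("scene",o["tool_pos"]))
E
```

```text
[0.57695215 0.14328974 0.13737034] [3.14098913e+00 3.05477361e-05 1.13262748e+00] [336.91832711 142.35068547]
```

View pics/c1.png

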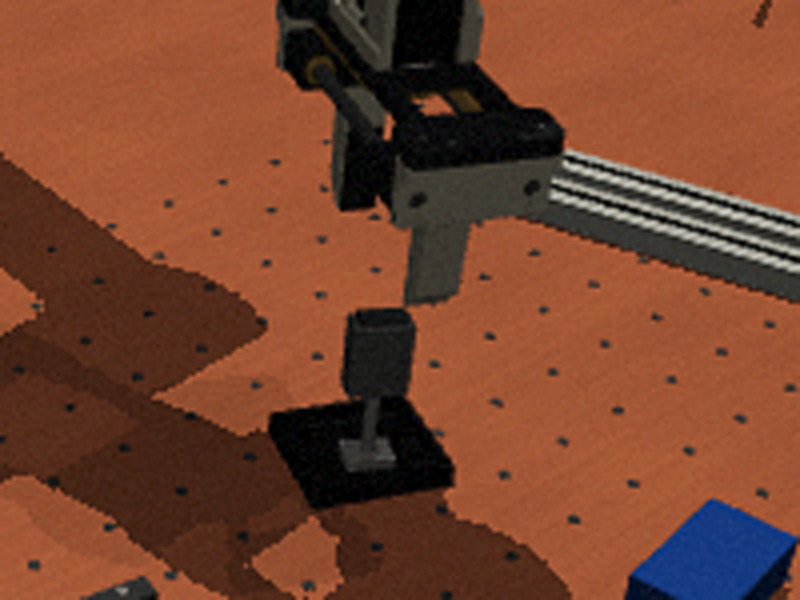

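The fingers straddle the handle (crop (380,350)), with the TCP directly above it. Next: descend and grip.

move_arm(deltas=[{"x":0,"y":0,"z":0.03,"wx":0,"wy":0,"wz":0,"hand":1},{"x":0,"y":0,"z":0.06,"wx":0,"wy":0,"wz":0,"hand":0.7},{"x":0,"y":0,"z":0.076,"wx":0,"wy":0,"wz":0,"hand":0.5},{"x":0,"y":0,"z":0.081,"wx":0,"wy":0,"wz":0,"hand":0.4},{"x":0,"y":0,"z":0.081,"wx":0,"wy":0,"wz":0,"hand":0.3},{"x":0,"y":0,"z":0.081,"wx":0,"wy":0,"wz":0,"hand":0},{"x":0,"y":0,"z":0.081,"wx":0,"wy":0,"wz":0,"hand":0},{"x":0,"y":0,"z":0.081,"wx":0,"wy":0,"wz":0,"hand":0}], grip_force=25)

```text
time: 3.15
tool_pos: [0.5772, 0.1446, 0.0561]
tool_rot: [3.141, -0.0, 1.134]
contact_force: [0.8, 0.2, -0.2]
opening: 0.0266
```

move_arm(deltas=[{"x":0,"y":0,"z":0,"wx":0,"wy":0,"wz":0,"hand":0},{"x":0,"y":0,"z":0,"wx":0,"wy":0,"wz":0,"hand":0},{"x":0,"y":0,"z":0,"wx":0,"wy":0,"wz":0,"hand":0}], grip_force=25)

```text
time: 3.52
tool_pos: [0.5771, 0.1445, 0.0558]
tool_rot: [3.141, -0.0, 1.134]
contact_force: [0.2, -0.2, 1.0]
opening: 0.018
```

move_arm(deltas=[{"x":0,"y":0,"z":-0.04,"wx":0,"wy":0,"wz":0,"hand":0},{"x":0,"y":0,"z":-0.085,"wx":0,"wy":0,"wz":0,"hand":0},{"x":-0.032,"y":0.015,"z":-0.095,"wx":0,"wy":0,"wz":10,"hand":0},{"x":-0.079,"y":0.037,"z":-0.095,"wx":0,"wy":0,"wz":20,"hand":0},{"x":-0.131,"y":0.062,"z":-0.095,"wx":0,"wy":0,"wz":30,"hand":0},{"x":-0.182,"y":0.086,"z":-0.095,"wx":0,"wy":0,"wz":40,"hand":0},{"x":-0.234,"y":0.11,"z":-0.095,"wx":0,"wy":0,"wz":50,"hand":0},{"x":-0.285,"y":0.135,"z":-0.095,"wx":0,"wy":0,"wz":60,"hand":0}])

```text
time: 4.53
tool_pos: [0.5783, -0.1725, 0.1503]
tool_rot: [-3.141, 0.001, 0.081]
contact_force: [0.9, -0.5, -1.0]
opening: 0.018
```

move_arm(deltas=[{"x":-0.004,"y":0.045,"z":0,"wx":0,"wy":0,"wz":8,"hand":0},{"x":-0.008,"y":0.085,"z":0.005,"wx":0,"wy":0,"wz":14.2,"hand":0},{"x":-0.01,"y":0.11,"z":0.015,"wx":0,"wy":0,"wz":14.2,"hand":0},{"x":-0.0106,"y":0.12,"z":0.03,"wx":0,"wy":0,"wz":14.2,"hand":0},{"x":-0.0106,"y":0.1215,"z":0.045,"wx":0,"wy":0,"wz":14.2,"hand":0},{"x":-0.0106,"y":0.1215,"z":0.054,"wx":0,"wy":0,"wz":14.2,"hand":0},{"x":-0.0106,"y":0.1215,"z":0.055,"wx":0,"wy":0,"wz":14.2,"hand":0},{"x":-0.0106,"y":0.1215,"z":0.055,"wx":0,"wy":0,"wz":14.2,"hand":0}])

```text
time: 5.52
tool_pos: [0.5792, -0.2922, 0.0962]
tool_rot: [3.141, -0.001, -0.16]
contact_force: [0.1, 0.5, -1.8]
opening: 0.0178
```

```bash
python3 - <<'E'
from h import *
shot("scene","pics/s2.png");shot("top","pics/t2.png")
o=monitor.observe();print(o["tool_pos"],o["tool_rot"],o["contact_force"])
p=o["tool_pos"].copy();p[2]-=.051;print("foot predicted scene",proj("scene",p),"top",proj("top",p))
A=cv2.resize(cv2.imread("pics/s2.png")[220:320,100:220],None,fx=6,fy=6,interpolation=cv2.INTER_CUBIC)
cv2.imwrite("pics/c2.png",cv2.convertScaleAbs(A,alpha=1.6,beta=15))
E
```

```text
[ 0.57924372 -0.29260882  0.09650437] [ 3.14099927e+00 -1.24318527e-03 -1.60420972e-01] [-0.21302463 -0.24196613 -1.23226324]
foot predicted scene [147.13827485 274.29557985] top [417.78462054 223.7358702 ]
```

View pics/c2.png

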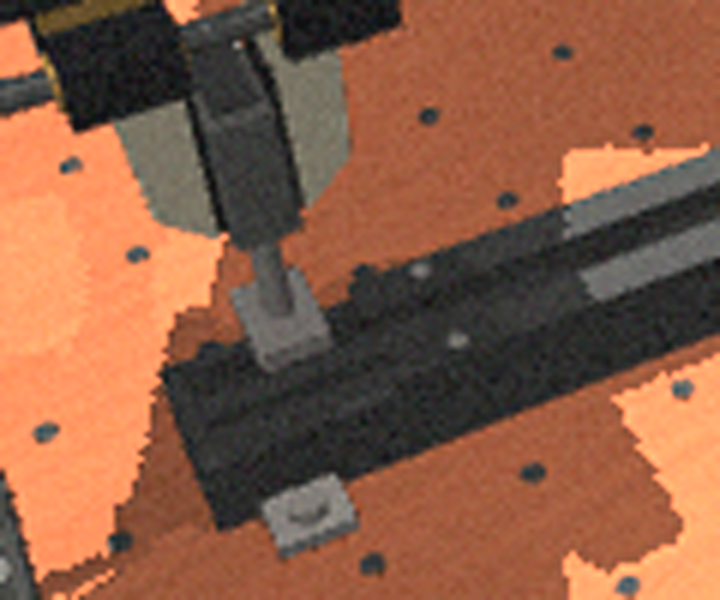

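The foot (crop about (280,311)) hangs above the bay with its edges parallel to the rail. I'll overlay the rail model in this view to check the lateral offset.

```bash
python3 - <<'E'
from h import *
im=cv2.imread("pics/c2.png")
o=monitor.observe();p=o["tool_pos"]
print("foot top meas",ray("scene",100+280.5/6-.5,220+311.5/6-.5,p[2]-.043),"tcp",p)
c=np.array([.597,-.180]);a=np.radians(80.8);u=np.array([np.cos(a),np.sin(a)]);n=np.array([-u[1],u[0]])
def W(x,y,z): return np.r_[c+x*u+y*n,z]
def px(X): q=proj("scene",X);return tuple(int(round(v)) for v in ((q[0]-100+.5)*6-.5,(q[1]-220+.5)*6-.5))
def poly(P,col,cl=False): cv2.polylines(im,[np.array([px(q) for q in P])],cl,col,1)
poly([W(-.145,-.021,.026),W(-.145,.021,.026),W(-.09,.021,.026),W(-.09,-.021,.026)],(0,255,0),True)
poly([W(-.09,.021,.032),W(.0,.021,.032)],(0,255,0));poly([W(-.09,-.021,.032),W(.0,-.021,.032)],(0,255,0));poly([W(-.145,-.021,0),W(0,-.021,0)],(0,255,0))
for s in(-1,1): poly([W(-.09,s*.007,.032),W(0,s*.007,.032)],(255,255,0)); poly([W(-.14,s*.016,.026),W(-.09,s*.016,.026)],(0,255,255))
t=np.r_[p[:2],0]
F=[t+np.r_[sx*.01*u+sy*.014*n,p[2]-.043] for sx,sy in((1,1),(1,-1),(-1,-1),(-1,1))];poly(F,(255,0,255),True)
d=p[:2]-c;print("rail coords of tcp",d@u,d@n,"tool yaw+90",np.degrees(o["tool_rot"][2])+90)
cv2.imwrite("pics/c3.png",im)
E
```

```text
foot top meas [ 0.58011253 -0.293119    0.05350437] tcp [ 0.57924372 -0.29260882  0.09650437]
rail coords of tcp -0.11399914544296924 -0.00047616899657366345 tool yaw+90 80.80855536017593
```

View pics/c3.png

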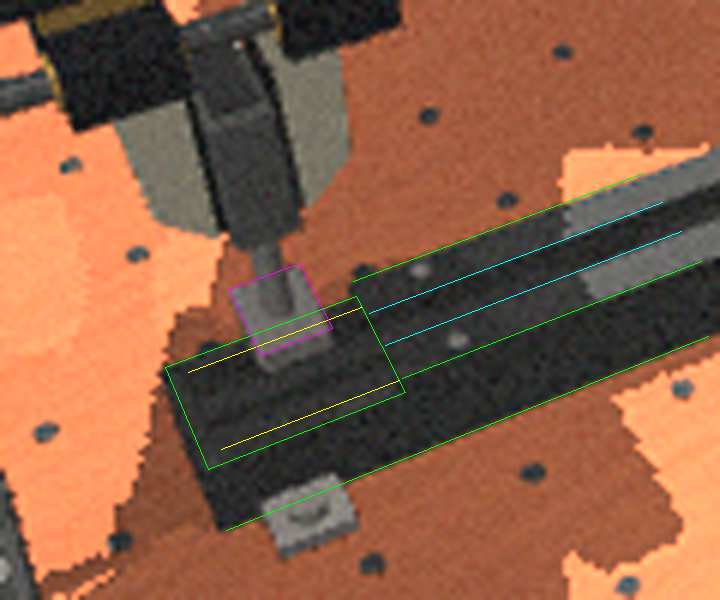

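The model and the picture agree within about 1 mm. I'll shift the foot 0.7 mm laterally and lower it to just above the track.

move_arm(deltas=[{"x":-0.0007,"y":0,"z":0.008,"wx":0,"wy":0,"wz":0,"hand":0},{"x":-0.0007,"y":0,"z":0.016,"wx":0,"wy":0,"wz":0,"hand":0},{"x":-0.0007,"y":0,"z":0.024,"wx":0,"wy":0,"wz":0,"hand":0},{"x":-0.0007,"y":0,"z":0.028,"wx":0,"wy":0,"wz":0,"hand":0},{"x":-0.0007,"y":0,"z":0.028,"wx":0,"wy":0,"wz":0,"hand":0}])

```text
time: 6.25
tool_pos: [0.5779, -0.2926, 0.0672]
tool_rot: [-3.141, 0.001, -0.161]
contact_force: [0.4, 0.2, -1.3]
opening: 0.018
```

move_arm(deltas=[{"x":0,"y":0,"z":0.001,"wx":0,"wy":0,"wz":0,"hand":0},{"x":0,"y":0,"z":0.002,"wx":0,"wy":0,"wz":0,"hand":0},{"x":0,"y":0,"z":0.003,"wx":0,"wy":0,"wz":0,"hand":0},{"x":0,"y":0,"z":0.004,"wx":0,"wy":0,"wz":0,"hand":0},{"x":0,"y":0,"z":0.004,"wx":0,"wy":0,"wz":0,"hand":0}])

```text
time: 6.88
tool_pos: [0.5782, -0.2928, 0.0642]
tool_rot: [3.141, -0.001, -0.161]
contact_force: [-0.4, -0.6, 2.5]
opening: 0.0178
```

move_arm(deltas=[{"x":0,"y":0,"z":0.002,"wx":0,"wy":0,"wz":0,"hand":0},{"x":0,"y":0,"z":0.004,"wx":0,"wy":0,"wz":0,"hand":0},{"x":0,"y":0,"z":0.005,"wx":0,"wy":0,"wz":0,"hand":0},{"x":0,"y":0,"z":0.006,"wx":0,"wy":0,"wz":0,"hand":0},{"x":0,"y":0,"z":0.006,"wx":0,"wy":0,"wz":0,"hand":0},{"x":0,"y":0,"z":0.006,"wx":0,"wy":0,"wz":0,"hand":0}])

```text
time: 7.62
tool_pos: [0.5783, -0.2928, 0.0579]
tool_rot: [3.141, -0.001, -0.161]
contact_force: [0.0, 0.0, 4.5]
opening: 0.018
```

```bash
python3 - <<'E'
from h import *
L=[]
for i in range(6):
    viewer.read_camera("top") if i else shot("scene","pics/s4.png"); o=monitor.observe(); L.append(np.r_[o["tool_pos"],o["contact_force"],o["torque"]])
print(np.mean(L,0).round(4),np.std(L,0).round(4))
A=cv2.resize(cv2.imread("pics/s4.png")[220:320,100:220],None,fx=6,fy=6,interpolation=cv2.INTER_CUBIC)
cv2.imwrite("pics/c4.png",cv2.convertScaleAbs(A,alpha=1.8,beta=20))
E
```

```text
[ 0.5783 -0.2928  0.0579  0.3754 -0.1171  4.6458  0.0061 -0.033  -0.0084] [0.     0.     0.     0.3899 0.3551 0.5699 0.0275 0.0415 0.0096]
```

View pics/c4.png

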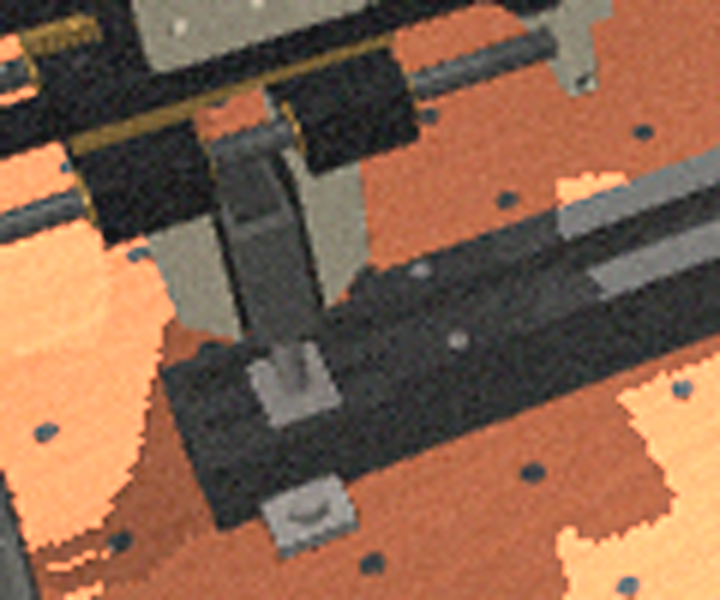

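The foot is down on the track inside the bay (crop (293,383)). The force fits about 7 mm of spring travel, so I'll press 1 mm more and slide towards +x (tool -y).

move_arm(deltas=[{"x":0,"y":-0.003,"z":0.001,"wx":0,"wy":0,"wz":0,"hand":0},{"x":0,"y":-0.007,"z":0.001,"wx":0,"wy":0,"wz":0,"hand":0},{"x":0,"y":-0.012,"z":0.001,"wx":0,"wy":0,"wz":0,"hand":0},{"x":0,"y":-0.017,"z":0.001,"wx":0,"wy":0,"wz":0,"hand":0},{"x":0,"y":-0.022,"z":0.001,"wx":0,"wy":0,"wz":0,"hand":0},{"x":0,"y":-0.027,"z":0.001,"wx":0,"wy":0,"wz":0,"hand":0},{"x":0,"y":-0.03,"z":0.001,"wx":0,"wy":0,"wz":0,"hand":0}])

```text
time: 8.8
tool_pos: [0.5829, -0.2634, 0.0569]
tool_rot: [3.141, -0.0, -0.161]
contact_force: [-0.2, -1.0, 4.8]
opening: 0.0184
```

move_arm(deltas=[{"x":0,"y":-0.005,"z":0,"wx":0,"wy":0,"wz":0,"hand":0},{"x":0,"y":-0.01,"z":0,"wx":0,"wy":0,"wz":0,"hand":0},{"x":0,"y":-0.015,"z":0,"wx":0,"wy":0,"wz":0,"hand":0},{"x":0,"y":-0.02,"z":0,"wx":0,"wy":0,"wz":0,"hand":0},{"x":0,"y":-0.025,"z":0,"wx":0,"wy":0,"wz":0,"hand":0},{"x":0,"y":-0.03,"z":0,"wx":0,"wy":0,"wz":0,"hand":0},{"x":0,"y":-0.035,"z":0,"wx":0,"wy":0,"wz":0,"hand":0},{"x":0,"y":-0.038,"z":0,"wx":0,"wy":0,"wz":0,"hand":0}])

```text
time: 9.8
tool_pos: [0.589, -0.2256, 0.0568]
tool_rot: [3.141, -0.0, -0.161]
contact_force: [-0.5, -1.3, 4.5]
opening: 0.018
```

move_arm(deltas=[{"x":0,"y":-0.001,"z":0,"wx":0,"wy":0,"wz":0,"hand":0},{"x":0,"y":-0.002,"z":0,"wx":0,"wy":0,"wz":0,"hand":0},{"x":0,"y":-0.003,"z":0,"wx":0,"wy":0,"wz":0,"hand":0},{"x":0,"y":-0.004,"z":0,"wx":0,"wy":0,"wz":0,"hand":0},{"x":0,"y":-0.004,"z":0,"wx":0,"wy":0,"wz":0,"hand":0},{"x":0,"y":-0.004,"z":0,"wx":0,"wy":0,"wz":0,"hand":0}])

```text
time: 10.55
tool_pos: [0.5896, -0.2217, 0.0568]
tool_rot: [3.141, -0.0, -0.161]
contact_force: [0.2, -1.0, 5.1]
opening: 0.018
```

move_arm(deltas=[{"x":0,"y":-0.001,"z":0,"wx":0,"wy":0,"wz":0,"hand":0},{"x":0,"y":-0.002,"z":0,"wx":0,"wy":0,"wz":0,"hand":0},{"x":0,"y":-0.003,"z":0,"wx":0,"wy":0,"wz":0,"hand":0},{"x":0,"y":-0.004,"z":0,"wx":0,"wy":0,"wz":0,"hand":0},{"x":0,"y":-0.004,"z":0,"wx":0,"wy":0,"wz":0,"hand":0},{"x":0,"y":-0.004,"z":0,"wx":0,"wy":0,"wz":0,"hand":0}])

```text
time: 11.3
tool_pos: [0.5903, -0.2178, 0.0568]
tool_rot: [3.141, -0.0, -0.161]
contact_force: [-0.2, -2.1, 5.3]
opening: 0.0177
```

move_arm(deltas=[{"x":0,"y":-0.001,"z":0,"wx":0,"wy":0,"wz":0,"hand":0},{"x":0,"y":-0.002,"z":0,"wx":0,"wy":0,"wz":0,"hand":0},{"x":0,"y":-0.003,"z":0,"wx":0,"wy":0,"wz":0,"hand":0},{"x":0,"y":-0.004,"z":0,"wx":0,"wy":0,"wz":0,"hand":0},{"x":0,"y":-0.004,"z":0,"wx":0,"wy":0,"wz":0,"hand":0},{"x":0,"y":-0.004,"z":0,"wx":0,"wy":0,"wz":0,"hand":0}])

```text
time: 12.05
tool_pos: [0.5909, -0.2139, 0.0568]
tool_rot: [3.141, -0.0, -0.161]
contact_force: [0.0, -0.7, 5.1]
opening: 0.0176
```

move_arm(deltas=[{"x":0,"y":-0.001,"z":0,"wx":0,"wy":0,"wz":0,"hand":0},{"x":0,"y":-0.002,"z":0,"wx":0,"wy":0,"wz":0,"hand":0},{"x":0,"y":-0.003,"z":0,"wx":0,"wy":0,"wz":0,"hand":0},{"x":0,"y":-0.004,"z":0,"wx":0,"wy":0,"wz":0,"hand":0},{"x":0,"y":-0.004,"z":0,"wx":0,"wy":0,"wz":0,"hand":0},{"x":0,"y":-0.004,"z":0,"wx":0,"wy":0,"wz":0,"hand":0}])

```text
time: 12.8
tool_pos: [0.5915, -0.2099, 0.0568]
tool_rot: [3.141, -0.0, -0.161]
contact_force: [-0.7, -1.1, 4.7]
opening: 0.0176
```

move_arm(deltas=[{"x":0,"y":-0.001,"z":0,"wx":0,"wy":0,"wz":0,"hand":0},{"x":0,"y":-0.002,"z":0,"wx":0,"wy":0,"wz":0,"hand":0},{"x":0,"y":-0.003,"z":0,"wx":0,"wy":0,"wz":0,"hand":0},{"x":0,"y":-0.004,"z":0,"wx":0,"wy":0,"wz":0,"hand":0},{"x":0,"y":-0.004,"z":0,"wx":0,"wy":0,"wz":0,"hand":0},{"x":0,"y":-0.004,"z":0,"wx":0,"wy":0,"wz":0,"hand":0}])

```text
time: 13.55
tool_pos: [0.5922, -0.206, 0.0568]
tool_rot: [3.141, -0.0, -0.161]
contact_force: [-0.5, -1.2, 4.6]
opening: 0.0182
```

move_arm(deltas=[{"x":0,"y":-0.001,"z":0,"wx":0,"wy":0,"wz":0,"hand":0},{"x":0,"y":-0.002,"z":0,"wx":0,"wy":0,"wz":0,"hand":0},{"x":0,"y":-0.003,"z":0,"wx":0,"wy":0,"wz":0,"hand":0},{"x":0,"y":-0.004,"z":0,"wx":0,"wy":0,"wz":0,"hand":0},{"x":0,"y":-0.004,"z":0,"wx":0,"wy":0,"wz":0,"hand":0},{"x":0,"y":-0.004,"z":0,"wx":0,"wy":0,"wz":0,"hand":0}])

```text
time: 14.3
tool_pos: [0.5928, -0.2018, 0.0567]
tool_rot: [3.141, -0.0, -0.161]
contact_force: [-0.6, -2.5, 5.5]
opening: 0.0177
```

move_arm(deltas=[{"x":0,"y":-0.001,"z":0,"wx":0,"wy":0,"wz":0,"hand":0},{"x":0,"y":-0.002,"z":0,"wx":0,"wy":0,"wz":0,"hand":0},{"x":0,"y":-0.003,"z":0,"wx":0,"wy":0,"wz":0,"hand":0},{"x":0,"y":-0.004,"z":0,"wx":0,"wy":0,"wz":0,"hand":0},{"x":0,"y":-0.004,"z":0,"wx":0,"wy":0,"wz":0,"hand":0},{"x":0,"y":-0.004,"z":0,"wx":0,"wy":0,"wz":0,"hand":0}])

```text
time: 15.05
tool_pos: [0.5933, -0.1974, 0.0564]
tool_rot: [-3.141, 0.001, -0.161]
contact_force: [0.4, 1.1, 3.2]
opening: 0.018
```

```bash
python3 - <<'E'
from h import *
L=[]
for i in range(8):
    viewer.read_camera("top") if i else shot("scene","pics/s5.png"); o=monitor.observe(); L.append(np.r_[o["tool_pos"],o["contact_force"],o["torque"]])
print(np.mean(L,0).round(4))
A=cv2.resize(cv2.imread("pics/s5.png")[180:300,120:260],None,fx=5,fy=5,interpolation=cv2.INTER_CUBIC)
cv2.imwrite("pics/c5.png",cv2.convertScaleAbs(A,alpha=1.8,beta=20))
E
```

```text
[ 0.5933 -0.1976  0.0566 -0.1116  1.114   3.0102  0.2596  0.1048  0.0086]
```

The normal load fell from about 4.9 to 3.0 N, so the foot seems to be dropping in. It also shows a light forward push, as if touching the notch's near side. I'll move 1 mm on and read again.

move_arm(deltas=[{"x":0,"y":-0.0005,"z":0,"wx":0,"wy":0,"wz":0,"hand":0},{"x":0,"y":-0.001,"z":0,"wx":0,"wy":0,"wz":0,"hand":0},{"x":0,"y":-0.001,"z":0,"wx":0,"wy":0,"wz":0,"hand":0},{"x":0,"y":-0.001,"z":0,"wx":0,"wy":0,"wz":0,"hand":0}])

```text
time: 15.95
tool_pos: [0.5938, -0.1972, 0.0568]
tool_rot: [3.141, -0.0, -0.161]
contact_force: [-0.3, -0.7, 2.4]
opening: 0.0179
```

```bash
python3 - <<'E'
from h import *
L=[]
for i in range(8):
    viewer.read_camera("top") if i else shot("scene","pics/s6.png"); o=monitor.observe(); L.append(np.r_[o["tool_pos"],o["contact_force"],o["torque"]])
print(np.mean(L,0).round(4))
A=cv2.resize(cv2.imread("pics/s6.png")[180:300,120:260],None,fx=5,fy=5,interpolation=cv2.INTER_CUBIC)
cv2.imwrite("pics/c6.png",cv2.convertScaleAbs(A,alpha=1.8,beta=20))
E
```

```text
[ 0.5938 -0.1971  0.0568 -0.2357 -0.8989  2.8731 -0.2108  0.0852  0.0048]
```

View pics/c6.png

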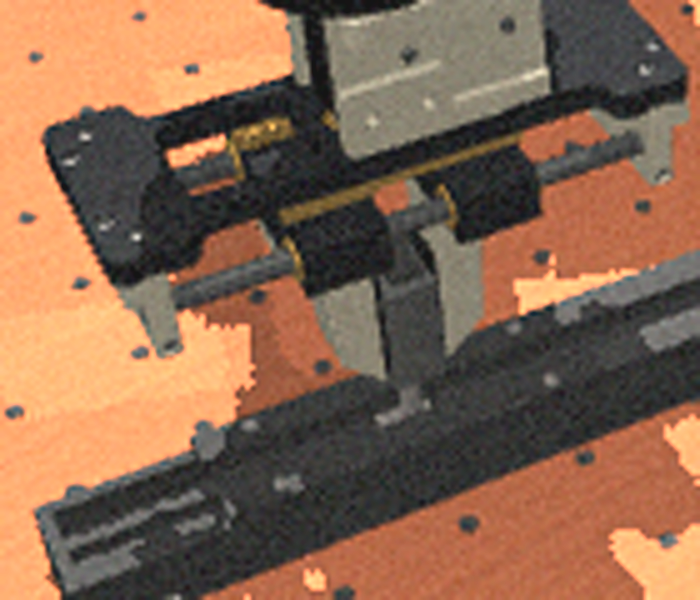

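The load stays at about 2.9 N, matching a 6 mm drop. The picture shows the post upright in the slot at about crop (410,390). Next I'll raise 2 mm to unload the spring and check that the foot is seated.

move_arm(deltas=[{"x":0,"y":0,"z":-0.001,"wx":0,"wy":0,"wz":0,"hand":0},{"x":0,"y":0,"z":-0.002,"wx":0,"wy":0,"wz":0,"hand":0},{"x":0,"y":0,"z":-0.002,"wx":0,"wy":0,"wz":0,"hand":0},{"x":0,"y":0,"z":-0.002,"wx":0,"wy":0,"wz":0,"hand":0}])

```text
time: 16.85
tool_pos: [0.5937, -0.1969, 0.0587]
tool_rot: [-3.142, -0.0, -0.161]
contact_force: [0.6, -0.1, 2.0]
opening: 0.0176
```

```bash
python3 - <<'E'
from h import *
L=[]
for i in range(8):
    viewer.read_camera("top"); o=monitor.observe(); L.append(np.r_[o["tool_pos"],o["contact_force"],o["torque"]])
print(np.mean(L,0).round(4))
E
```

```text
[ 5.9370e-01 -1.9690e-01  5.8700e-02  6.3670e-01 -2.0840e-01  1.8222e+00
 -4.0800e-02 -1.1520e-01 -3.0000e-04]
```

Fz is 1.8 N, which is just the spring preload less the handle's weight; a foot still up on the track would show about 4.3 N. The foot is seated, so I'll release and retreat.

move_arm(deltas=[{"x":0,"y":0,"z":0,"wx":0,"wy":0,"wz":0,"hand":0.3},{"x":0,"y":0,"z":0,"wx":0,"wy":0,"wz":0,"hand":0.5},{"x":0,"y":0,"z":0,"wx":0,"wy":0,"wz":0,"hand":0.7},{"x":0,"y":0,"z":0,"wx":0,"wy":0,"wz":0,"hand":0.7},{"x":0,"y":0,"z":0,"wx":0,"wy":0,"wz":0,"hand":0.7},{"x":0,"y":0,"z":0,"wx":0,"wy":0,"wz":0,"hand":0.7}])

```text
time: 18.0
tool_pos: [0.5936, -0.1969, 0.0587]
tool_rot: [3.141, 0.0, -0.161]
contact_force: [-0.1, -0.3, 0.3]
opening: 0.0636
```

move_arm(deltas=[{"x":0,"y":0,"z":-0.015,"wx":0,"wy":0,"wz":0,"hand":0.8},{"x":0,"y":0,"z":-0.04,"wx":0,"wy":0,"wz":0,"hand":0.8},{"x":0,"y":0,"z":-0.075,"wx":0,"wy":0,"wz":0,"hand":0.8},{"x":0,"y":0,"z":-0.11,"wx":0,"wy":0,"wz":0,"hand":0.8},{"x":0,"y":0,"z":-0.14,"wx":0,"wy":0,"wz":0,"hand":0.8},{"x":0,"y":0,"z":-0.15,"wx":0,"wy":0,"wz":0,"hand":0.8},{"x":0,"y":0,"z":-0.15,"wx":0,"wy":0,"wz":0,"hand":0.8}])

```text
time: 18.88
tool_pos: [0.5937, -0.1969, 0.2092]
tool_rot: [3.141, -0.001, -0.161]
contact_force: [0.0, -0.6, -0.0]
opening: 0.0738
```

```bash
python3 - <<'E'
from h import *
shot("scene","pics/s7.png");o=monitor.observe();print(o["time"],o["tool_pos"],o["contact_force"],o["opening"])
im=cv2.imread("pics/s7.png")
cx,cy=.5938,-.1970
q0=proj("scene",[cx,cy,.100]);q1=proj("scene",[cx,cy,.106]);print("handle top if seated (z .100)",q0,"if on track (.106)",q1)
for q,col in((q0,(0,255,0)),(q1,(0,0,255))): im[int(round(q[1])),int(round(q[0]))]=col
cv2.imwrite("pics/c7.png",cv2.convertScaleAbs(cv2.resize(im[170:310,120:330],None,fx=3.8,fy=3.8,interpolation=cv2.INTER_NEAREST),alpha=1.7,beta=15))
E
```

```text
18.925 [ 0.59326022 -0.19676728  0.2080779 ] [ 0.15693896 -0.07503352 -0.42955058] 0.073508844041176
handle top if seated (z .100) [198.48119464 230.18592813] if on track (.106) [198.12190208 227.48327488]
```

View pics/c7.png

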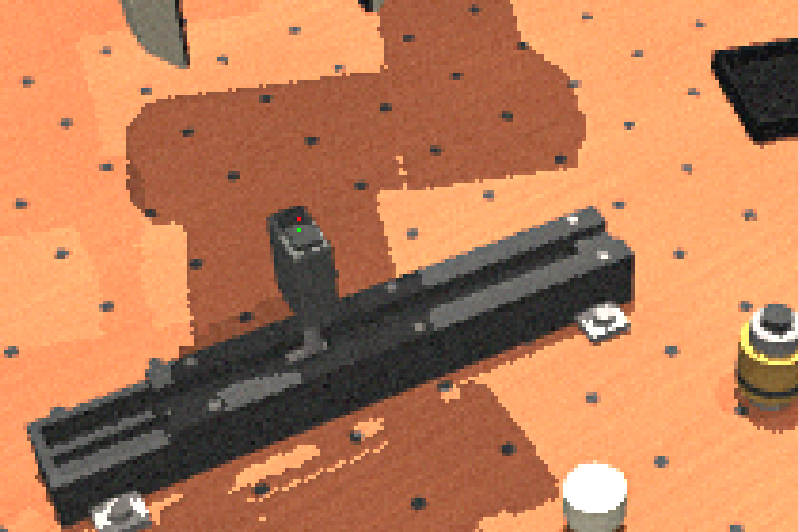

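The post stands upright on its own in the slot. The centre of its handle top (crop about (300,229)) falls on the seated mark (green) and not on the track-level one (red). The gripper is clear, so I'm handing in.

```bash
python3 -c "
from h import *
print(robot.hand_in())"
```

```text
the job is handed in; nothing more can be done
None
```

The post is standing upright and released in the hidden notch, and I handed the job in at about 19 s of the 56 s limit. I lifted it from the tray, stood it in the entry bay and pressed it about 8 mm down. I then slid it along the track in 4 mm steps and released it.

**Seating:**
- **Drop:** near rail x = -18 mm the load fell from about 4.9 N to 3.0 N, which I took as the foot dropping into the notch.
- **Unloading the spring:** after I raised the handle 2 mm, the load read 1.8 N, which fits a foot on the notch floor. On the track it would have read about 4.3 N.
- **Picture after release:** the handle top lies where the seated height predicts, about 6 mm lower than it would be on the track.

**Push against the notch:** the highest sideways reading at the end of any move was about 2.5 N, against the 20 N limit. I moved 1 mm further after the first drop signal, because a light 1 N forward push left it unclear whether the foot was fully in.

**Not checked closely:** I never moved near the objective, the vial or the slide box, but I did not measure their positions again at the end. The load drop at the notch was about 2.0 N where 2.4 N was expected; the readings vary by about 0.5 N.

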